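Push a carton home and snap its toggle clamp over

ROBOT

A 6-joint arm with a two-finger parallel gripper is mounted at the origin on the work surface. World frame = base frame: x ahead of the robot, y to its left, z up, the work surface at z = 0. Lengths are in m, angles in degrees, forces in N, time in s.
With the tool pointing down it reaches from about 0.3 to 0.825 m from the base axis. Payload 5.4 kg.
Tool frame: the origin (TCP) lies on the front face of the gripper's body, between the roots of the fingers; the fingertips stand 88 mm ahead of it and the grasp point (between the pads) lies 69 mm ahead of it (bot.grip_depth is the distance from the TCP to the grasp point, in m); z points along the fingers, y is the line along which they close (so a half turn about z gives the same grasp; the last joint's range is limited). The gripper opens to 92 mm and grips with 3 to 60 N. Pads are 20 mm wide; open, the fingers measure 128 mm over their backs; the gripper's body (75 mm by 189 mm) begins 69 mm behind the grasp point.
Start: joints at [59.009, 9.076, 91.501, -0, 79.423, -12.038], TCP at [0.187, 0.544, 0.303] pointing down, gripper open.
Joint ranges: [-166.64, 166.64], [-54.1, 131.32], [10.49, 154.53], [-73.88, 253.88], [9.74, 151.15], [-171.62, 171.62]. Speed limits (degrees/s): [147.25, 147.25, 180, 180, 180, 180].

INTERFACE

Orientations are given as [roll, pitch, yaw] about the fixed x, y, z axes, in that order (R = Rz(yaw) Ry(pitch) Rx(roll)).
In Python, from plant import bot gives the robot as it stands.
- The arm moves only by the tool arm_command, never from a script. Its argument "deltas" is a list of rows, each a list of 7 numbers: the shift along the world's x, y, z in units of 100 mm (1.0 is 100 mm), then the turn, a rotation vector about the world's x, y, z in units of 90 degrees (1.0 is 90 degrees), then the opening, from 0 (shut) to 1 (fully open). A call has exactly 5 rows; each row is the pose to reach, as a shift and turn from the pose commanded when the call began; what a row does not reach only later rows make up. A row lasts 1/8 s, in which the tool goes at most 62.5 mm and 10.7 degrees, less where a joint would pass 70% of its speed; a pose out of reach is approached as far as the arm can. A call with a number of a shift or a turn outside -1 to 1 is refused whole. A call with a gripper value outside its range is refused whole. The fingers move at their own pace and stop on an object; "newtons" is the grip in N (left out, the last holds). Time passes only in rows, so rows that repeat a pose let the fingers close, or fill a call up. It gives the time, the measured TCP pose, the force, the opening and the grip force at its end, in the units of the state.
- bot.sense(): the state, without advancing time (a new reading comes with each control period).
- bot.get_image(name): name is "scene" or "side" or "wrist"; returns a dict with "frame" (480x640x3 uint8, red, green, blue), "z_map" (480x640 float32, m along the optical axis (not along the pixel's ray), 0 where there is no reading), "mtx" (3x3 intrinsics, pixels), "world_to_cam" (4x4, takes a point from world to camera coordinates). Camera axes: x right, y up, looking along -z (the intrinsics and any distortion apply to the point x, -y, -z); pixel columns grow to the right and rows downward; lengths in m; the calibration is good to about 2 mm. A picture is of the moment at which its call begins.
- bot.close_job(): hands the job in; it is judged then, once.
Trained networks look in the newest picture that a camera, given by its name, has taken for a name from the list of things; names that differ only in an ending like _2 or _b are one class to them, and where a whole thing is asked for, a point or a joint stands for the part that bears it (a point fixed in the world has none). Each returns a list of dicts, best first, with "p" (0 to 1); they miss things now and then, are a little off and sometimes report something else, mostly with a low value. They report only what shows in the picture. A call takes as long as a camera call. They do not tell look-alikes from the thing itself.
- bot.boxes_of(camera, target): "position" ([x, y, z] in m, in world coordinates, good to about 4 mm: the middle of the surface that is visible of it).
- bot.tip_of(camera, target): "position" ([x, y, z] in m, in world coordinates, good to about 4 mm: a listed point, or the origin of a listed thing).
The state is a dict: "clock": time; "joints": joint angles; "joint_vel": joint speeds; "joint_efforts": joint torques, N m; "tool_pos": TCP position; "tool_rot": TCP orientation; "wrist_force": force on the tool from outside, world axes, zero at the start; "moment": the same for the moment, N m; "opening": finger opening in m; "gripper_force": force on a finger pad.
Only numpy, scipy, OpenCV 4.12 (cv2) and the standard library are available. Lean on these libraries where they do the work, as an engineer would, in place of code of your own. Each camera call takes 0.05 s, during which the arm holds its last target. There are 200 camera calls.

TASK

On the two-lane packing jig, push the white carton along its lane with the fingers until it sits fully home against the end stop, then push the handle of the toggle clamp beside that lane over past its centre, so that the clamp snaps down and holds the carton. Only push: do not lift the carton. Leave the other lane's clamp open, and leave the tape roll, the cutter and everything else on the bench where they are.

Things in the scene. Friction and masses are not known exactly. Their poses are not given: they have to be found in the camera images.
- jig: Fixed packing jig: plywood plate 210 (x) by 310 (y) mm, 12 mm thick, flat on the bench, yawed within 0.35 rad. Origin: at bench height midway between its two lanes; x runs along the lanes towards the end stops, y to its left, z up. The plate spans x -135 to +75, y -155 to +155 mm. The lanes are centred at y = +60 (left) and -60 mm (right); outside each stands a toggle clamp.
- stop_left (a point): Foot of the left lane's end stop, middle of its inner face: jig x = +60, y = +60 mm, on the lane's floor, 12 mm above the bench. The stop is 38 mm high. The lane is 70 mm wide between aluminium rails (6 mm thick, 15 mm high, jig x -120 to +60 mm) and open at its other end, towards the robot.
- stop_right (a point): The same for the right lane: jig x = +60, y = -60 mm, 12 mm above the bench.
- carton_center (a point): Centre of the white carton, 110 (x, along the lane) by 64 (y) by 45 mm (z), 0.15 to 0.33 kg, closed and rigid, standing loose in either lane (look which). Fully home against the stop its centre is at x = +5 mm in the jig's frame; it starts 40 to 70 mm short of that. Its centre is 34.5 mm above the bench.
- carton: The same carton; origin at the centre of its underside, x along its 110 mm length, z up.
- clamp_left (a joint): Left clamp's angle (rad), hinged at pivot_left. 0 = open, handle leaning 26 degrees outward (jig +y); grows as the handle is pushed inward over the lane. A spring drives it off its centre at 0.45 (handle upright): below, it falls open; beyond, it snaps shut. It stops near 1.24 on the carton (pad force about 4.5 N), at 1.35 on nothing. Some 3 to 8 N at the handle's end moves it.
- clamp_right (a joint): Angle of the right lane's clamp, the mirror image of the left: 0 = open, handle leaning outward to jig -y, grows as it is pushed inward towards jig +y; same centre, spring and stops.
- handle_left_end (a point): Centre of the round end of the left clamp's handle, a rubber grip 18 mm in diameter (so the end is 9 mm beyond this point), 75 mm from the pivot. The grip covers the outer 41 mm; a 10 mm steel rod joins it to the pivot. Open, this point is about 142 mm above the bench and 33 mm further out (jig y) than the pivot.
- handle_right_end (a point): The same point of the right clamp's handle.
- pivot_left (a point): Hinge of the left clamp, at jig x = +30, y = +115 mm, 75 mm above the bench, axis along the jig's x; handle and arm swing in the upright plane across the jig through this point. Steel cheeks either side of it, 32 mm overall in x, 22 mm wide in y, reach 86 mm above the bench.
- pivot_right (a point): Hinge axis of the right clamp, at jig x = +30, y = -115 mm, 75 mm above the bench.
- pad_left: Rubber hold-down pad, 18 mm in diameter, at the end of the left clamp's 50 mm arm, with 2 mm of spring; origin at the pivot. Open, the arm stands up to about 130 mm above the bench at jig x = +30 mm, the pad pointing inward.
- pad_right: The same pad of the right clamp.
- tape_roll: Roll of tape, 60 mm in diameter, 44 mm high, lying flat in the lane that has no carton; origin at the centre of its underside. Not to be moved.
- cutter: Flat cutter, 125 by 20 by 16 mm, lying on the jig between the two lanes, along them; origin at its underside. Not to be moved.
- white_box: Loose white box, 90 by 70 by 50 mm, on the bench to the left of the jig, not part of the job; origin at the centre of its underside.
- brown_box: Brown box, 130 by 90 by 60 mm, on the bench to the left of the jig; origin at the centre of its underside.
- tape_gun: Hand tape dispenser, 210 mm long, 93 mm high, on the bench to the right of the jig; origin under its roll.
- scanner: Hand scanner lying on the bench to the right of the jig, 190 mm long, 35 mm high; origin under its middle.
- pen_cup: Black cup, 72 mm in diameter, 90 mm high, on the bench to the right of the jig; origin at the centre of its underside.
Things that resemble listed ones, but are neither listed nor needed, are in the scene too. What is shaped like the carton but pink, red or yellow is not meant.

How it is judged (in metres and radians):
On the way, in this order (a step that is already met when the one before it is completed fails the run):
1. the carton is home against the end stop of its lane (x of carton_center in the frame of jig above 0.001 m and (y of carton_center in the frame of jig above 0.03 m or y of carton_center in the frame of jig below -0.03 m) and value of joint each of clamp_left, clamp_right below 0.2 rad), for 0.2 s.
2. the clamp beside the carton has snapped shut onto it (((y of carton_center in the frame of jig above 0.03 m and value of joint clamp_left above 1.08 rad and contact force between pad_left and carton above 1 N) or (y of carton_center in the frame of jig below -0.03 m and value of joint clamp_right above 1.08 rad and contact force between pad_right and carton above 1 N))), for 0.2 s.
At the end, for the whole second after the job is handed in: Carton flat and at rest within 4 mm of its lane's end stop; the clamp beside it shut (above 1.08 rad), its pad pressing the carton with over 1 N; the other clamp open (below 0.15 rad); tape roll, cutter and all other loose things within 20 mm of their starts (x of carton_center in the frame of jig above 0.001 m and (((y of carton_center in the frame of jig above 0.03 m and value of joint clamp_left above 1.08 rad and contact force between pad_left and carton above 1 N) and value of joint clamp_right below 0.15 rad) or ((y of carton_center in the frame of jig below -0.03 m and value of joint clamp_right above 1.08 rad and contact force between pad_right and carton above 1 N) and value of joint clamp_left below 0.15 rad)) and linear speed of carton below 0.01 m/s and angle between carton's own z axis and vertical below 0.08 rad and distance of each of tape_roll, cutter, white_box, brown_box, tape_gun, scanner, pen_cup from where it was at the start of the episode below 0.02 m); the robot touches nothing.
It fails at once if the carton is lifted or carried (8 mm above its lane) (z of carton_center in the frame of jig above 0.0425 m).
It fails at once if the carton is tipped (angle between carton's own z axis and vertical above 0.2 rad).
It fails at once if the other lane's clamp is flipped ((y of carton_center in the frame of jig above 0.03 m and value of joint clamp_right above 0.4 rad) or (y of carton_center in the frame of jig below -0.03 m and value of joint clamp_left above 0.4 rad)).
It fails at once if the tape roll, the cutter or another loose thing is moved by more than 20 mm (distance of any of tape_roll, cutter, white_box, brown_box, tape_gun, scanner, pen_cup from where it was at the start of the episode above 0.02 m).
It also fails if it takes over 48 s, if anything falls off the work surface, if the arm or the gripper's body presses on something with over 40 N, if the wrist force passes 120 N, or if a joint passes its speed limit or range.

## Working session

There is one attempt and no reset: what is moved stays moved. The work goes in short steps, Python scripts to look and compute and a tool call to move; the robot and the scene stay as the last step left them, time stands still between calls to the robot, and variables do not carry over. Pictures are saved under pics/ and viewed, at most 10 in all, crops included, and the job is handed in when it is done.

Besides the shell and the picture viewer there is one more tool, called after "Request:" as name([rows], argument=value, ...), one row to a line, values as JSON. arm_command: Moves the arm, as the interface text tells. Shifts and turns lie within -1 to 1; 1 stands for 100 mm of shift or 90 degrees of turn. Its arguments: {"type":"object","properties":{"deltas":{"type":"array"},"newtons":{"type":"number"}},"required":["deltas"]}

```bash
mkdir -p pics; ls; python3 - <<'E'
from plant import bot
import cv2
for c in("scene","side"):
    f=bot.get_image(c); cv2.imwrite(f"pics/{c}0.png",f["frame"][:,:,::-1])
    for t in ["stop_left","stop_right","carton_center","handle_left_end","handle_right_end","pivot_left","pivot_right","jig","tape_roll","cutter"]:
        print(c,t,[( [round(float(v),3) for v in d["position"]],round(d["p"],2)) for d in bot.tip_of(c,t)][:3])
print(bot.sense())
E
```

```text
pics
scene stop_left [([0.644, 0.134, 0.011], 0.61)]
scene stop_right [([0.629, 0.015, 0.012], 0.63)]
scene carton_center [([0.329, 0.197, 0.022], 0.97), ([0.513, 0.148, 0.032], 0.92), ([0.342, -0.14, 0.021], 0.87)]
scene handle_left_end [([0.617, 0.224, 0.145], 0.65), ([0.519, 0.087, 0.013], 0.61), ([0.598, -0.037, 0.073], 0.24)]
scene handle_right_end [([0.596, -0.072, 0.145], 0.81)]
scene pivot_left [([0.622, 0.186, 0.079], 0.77), ([0.574, 0.077, 0.002], 0.44)]
scene pivot_right [([0.592, -0.036, 0.075], 0.62), ([0.598, -0.035, 0.073], 0.47)]
scene jig [([0.571, 0.077, -0.001], 0.87)]
scene tape_roll [([0.532, 0.024, 0.016], 0.66)]
scene cutter []
side stop_left [([0.641, 0.135, 0.012], 0.86), ([0.517, 0.145, 0.036], 0.6), ([0.671, -0.412, 0.0], 0.36)]
side stop_right [([0.628, 0.015, 0.016], 0.76), ([0.595, -0.037, 0.079], 0.22)]
side carton_center [([0.328, 0.196, 0.024], 0.98), ([0.516, 0.145, 0.036], 0.96), ([0.337, -0.141, 0.028], 0.73)]
side handle_left_end [([0.615, 0.224, 0.14], 0.82), ([0.611, 0.422, 0.001], 0.36)]
side handle_right_end [([0.595, -0.068, 0.141], 0.6)]
sid
[... 274 characters left out ...]
0.138], 0.35)]
{'clock': 1.1, 'joints': array([ 5.90080730e+01,  9.07408592e+00,  9.14996711e+01, -1.24601013e-03,
        7.94240970e+01, -1.20380298e+01]), 'joint_vel': array([-0.03854534, -0.01407341, -0.02373944,  0.06539565, -0.02197291,
        0.04457401]), 'joint_efforts': array([ 1.23295395e-03, -3.85564506e+01, -3.22370088e+01,  7.02555198e-02,
        3.05746158e-02, -3.06443792e-05]), 'tool_pos': array([0.18678607, 0.54380668, 0.30273129]), 'tool_rot': array([1.79998157e+02, 1.64547732e-03, 1.61046331e+02]), 'wrist_force': array([ 1.06559955,  0.21248861, -0.80997213]), 'moment': array([ 0.00726283,  0.00906517, -0.02493502]), 'gripper_force': 0.0, 'opening': 0.09258506452248509}
```

View pics/scene0.png

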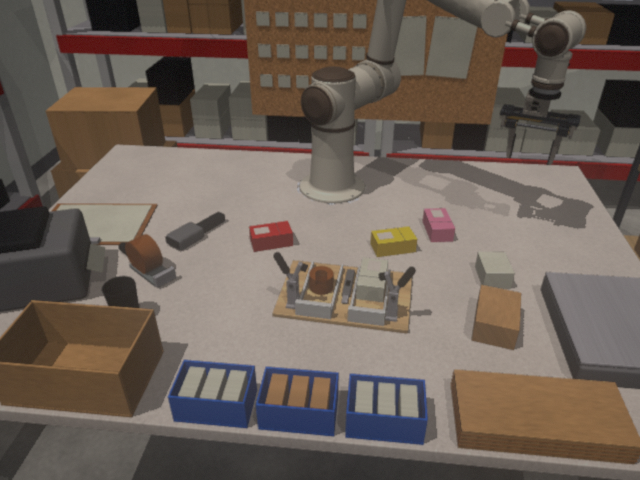

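View pics/side0.png

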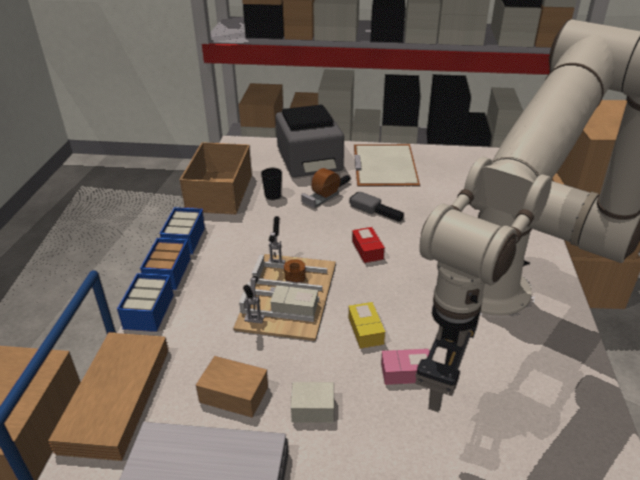

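```bash
python3 - <<'E'
import numpy as np
# fit jig yaw from listed points
J=np.array([[60,60],[60,-60],[30,115],[30,-115],[30,148],[30,-148],[0,0]])/1e3
W=np.array([[.6425,.1345],[.6285,.015],[.619,.189],[.5945,-.035],[.616,.224],[.5955,-.070],[.5725,.078]])
a=J-J.mean(0);b=W-W.mean(0)
yaw=np.arctan2((a[:,0]*b[:,1]-a[:,1]*b[:,0]).sum(),(a*b).sum());c,s=np.cos(yaw),np.sin(yaw)
R=np.array([[c,-s],[s,c]]);t=W.mean(0)-R@J.mean(0);print(yaw,np.degrees(yaw),t,(W-J@R.T-t).round(4))
print("carton in jig",R.T@(np.array([.515,.1465])-t))
E
```

```text
-0.0862733477766847 -4.943098712068398 [0.57562752 0.07945428] [[ 0.0019  0.0004]
 [-0.0017  0.0005]
 [ 0.0036 -0.0024]
 [-0.0011  0.0027]
 [-0.0023 -0.0003]
 [ 0.0027  0.0006]
 [-0.0031 -0.0015]]
carton in jig [-0.06617911  0.06157231]
```

The scene view shows the jig at about (345,292). The candidates are:
- White block in the left lane, (370,285).
- Loose white box on the bench, (495,268).
- Yellow (394,240), red (271,235) and pink (438,222) boxes.

Only the white block at (370,285) is in a lane, so I take it as the carton. The tape roll at (320,278) is in the right lane. I'll confirm with one enlarged crop and start the approach.

```bash
python3 - <<'E'
from plant import bot
import cv2,numpy as np
f=bot.get_image("scene"); 
cv2.imwrite("pics/crop1.png",cv2.resize(f["frame"][225:335,265:425,::-1],None,fx=5,fy=5,interpolation=cv2.INTER_CUBIC))
# carton top corners in jig frame from depth of pixels at carton-top height
z=f["z_map"];K=f["mtx"];v,u=np.mgrid[:480,:640]
P=np.stack([(u-K[0,2])/K[0,0]*z,-(v-K[1,2])/K[1,1]*z,-z,np.ones_like(z)],-1)@np.linalg.inv(f["world_to_cam"]).T
c,s=np.cos(-.0863),np.sin(-.0863);d=P[...,:2]-[.5756,.0795]
x=d[...,0]*c+d[...,1]*s;y=-d[...,0]*s+d[...,1]*c;h=P[...,2]
m=(abs(h-.057)<.005)&(x>-.16)&(x<.03)&(y>.02)&(y<.1)&(z>0)
print(m.sum(),np.percentile(x[m],[2,50,98]),np.percentile(y[m],[2,50,98]))
E
```

```text
723 [-0.11710673 -0.05774509 -0.00868724] [0.02931351 0.05807075 0.09076615]
```

View pics/crop1.png

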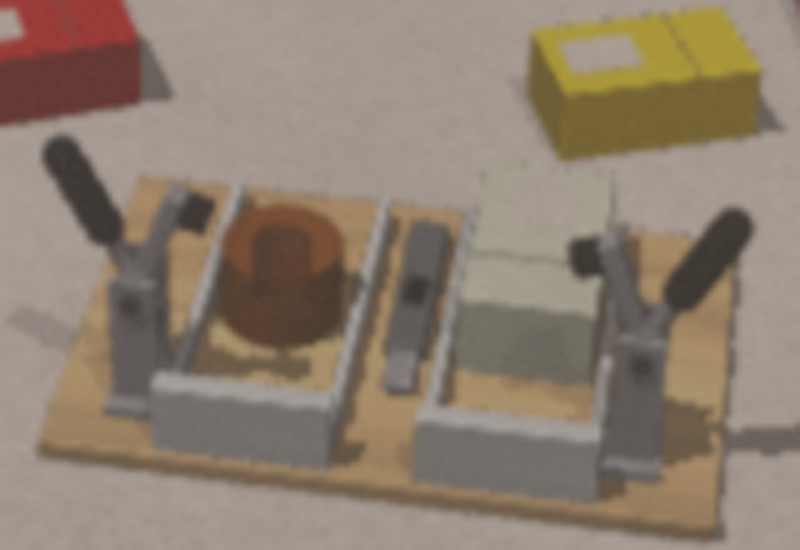

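Request:
arm_command([
  [0.12,-0.2,0,0,0,0.03,0],
  [0.24,-0.4,0,0,0,0.06,0],
  [0.36,-0.6,0,0,0,0.09,0],
  [0.48,-0.8,0,0,0,0.12,0],
  [0.6,-1.0,0,0,0,0.156,0],
])

```text
clock: 1.78
tool_pos: [0.2471, 0.4432, 0.3028]
tool_rot: [180.0, 0.0, 175.2]
wrist_force: [1.1, 0.6, 0.5]
opening: 0.0441
gripper_force: 0.0
```

The crop shows the white carton at crop (535,270), standing in the left lane short of the stop. The left handle is at crop (710,260), and the cutter and tape roll lie to its left. Carry on above its rear end.

Request:
arm_command([
  [0.12,-0.2,0,0,0,0,0],
  [0.24,-0.4,0,0,0,0,0],
  [0.36,-0.6,0,0,0,0,0],
  [0.48,-0.8,0,0,0,0,0],
  [0.6,-1.0,0,0,0,0,0],
])

```text
clock: 2.4
tool_pos: [0.3071, 0.3432, 0.3028]
tool_rot: [180.0, 0.0, 175.1]
wrist_force: [0.1, -0.1, 0.8]
opening: 0.0003
gripper_force: 0.0
```

Request:
arm_command([
  [0.12,-0.2,0,0,0,0,0],
  [0.24,-0.4,0,0,0,0,0],
  [0.36,-0.6,0,0,0,0,0],
  [0.48,-0.8,0,0,0,0,0],
  [0.58,-0.97,0,0,0,0,0],
])

```text
clock: 3.02
tool_pos: [0.3652, 0.2461, 0.3028]
tool_rot: [180.0, 0.0, 175.1]
wrist_force: [0.4, -0.5, -0.5]
opening: 0.0003
gripper_force: 0.0
```

Request:
arm_command([
  [0.12,-0.2,0,0,0,0,0],
  [0.24,-0.4,-0.1,0,0,0,0],
  [0.36,-0.6,-0.3,0,0,0,0],
  [0.48,-0.8,-0.6,0,0,0,0],
  [0.6,-0.93,-0.9,0,0,0,0],
])

```text
clock: 3.65
tool_pos: [0.4253, 0.153, 0.2122]
tool_rot: [180.0, 0.1, 175.0]
wrist_force: [-0.5, 0.0, -0.1]
opening: 0.0003
gripper_force: 0.0
```

```bash
python3 - <<'E'
from plant import bot
import cv2
f=bot.get_image("side");cv2.imwrite("pics/side2.png",cv2.resize(f["frame"][180:380,180:460,::-1],None,fx=2.8,fy=2.8))
s=bot.sense();print(s["tool_pos"],s["tool_rot"],s["joints"])
E
```

```text
[0.42416497 0.15172984 0.20825018] [-179.89763842   -0.26261014  174.99762477] [ 4.27876081e+00 -4.01690552e+00  1.16243340e+02 -6.32537988e-02
  6.80492587e+01 -8.06953125e+01]
```

View pics/side2.png

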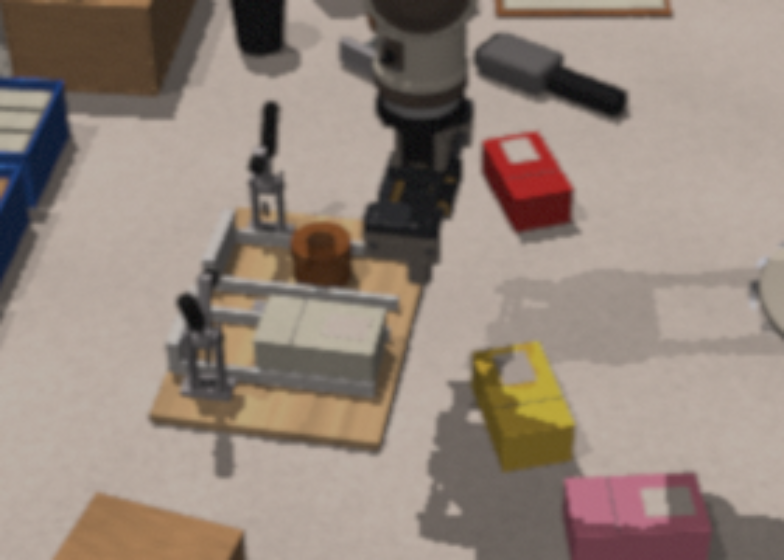

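The crop shows the gripper at (410,235), above and behind the lane's open end. The carton at (320,335) is untouched. Go down, then push along jig x.

Request:
arm_command([
  [0,0,-0.25,0,0,0,0],
  [0,0,-0.5,0,0,0,0],
  [0,0,-0.75,0,0,0,0],
  [0,0,-1.0,0,0,0,0],
  [0,0,-1.0,0,0,0,0],
])

```text
clock: 4.32
tool_pos: [0.4234, 0.1539, 0.1117]
tool_rot: [-180.0, -0.2, 175.1]
wrist_force: [-0.1, 0.1, -0.6]
opening: 0.0003
gripper_force: 0.0
```

```bash
python3 - <<'E'
from plant import bot
import cv2
f=bot.get_image("side");cv2.imwrite("pics/side3.png",cv2.resize(f["frame"][220:380,220:440,::-1],None,fx=3.6,fy=3.6))
s=bot.sense();print(s["tool_pos"],s["tool_rot"],s["wrist_force"])
E
```

```text
[0.42449368 0.15399012 0.11288338] [-1.79993324e+02 -6.45621787e-02  1.75095471e+02] [0.39882166 1.19415546 0.51711981]
```

View pics/side3.png

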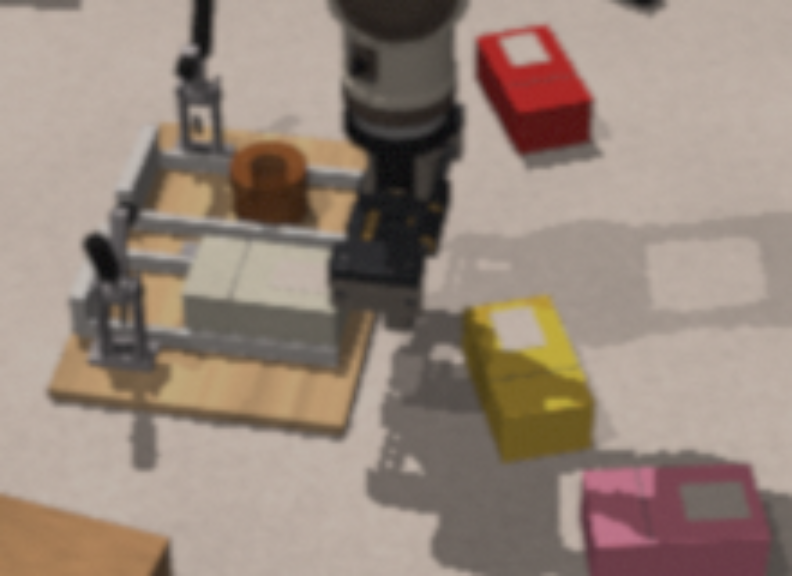

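The fingers at (400,310) are down behind the carton's rear face. Push.

Request:
arm_command([
  [0.1,-0.009,0,0,0,0,0],
  [0.2,-0.017,0,0,0,0,0],
  [0.3,-0.026,0,0,0,0,0],
  [0.4,-0.034,0,0,0,0,0],
  [0.5,-0.043,0,0,0,0,0],
])

```text
clock: 5.0
tool_pos: [0.4752, 0.1495, 0.1126]
tool_rot: [-180.0, -0.0, 175.1]
wrist_force: [-2.4, 0.1, 2.1]
opening: 0.0006
gripper_force: 1.4
```

Request:
arm_command([
  [0.06,-0.005,0,0,0,0,0],
  [0.12,-0.01,0,0,0,0,0],
  [0.18,-0.015,0,0,0,0,0],
  [0.24,-0.021,0,0,0,0,0],
  [0.3,-0.026,0,0,0,0,0],
])

```text
clock: 5.62
tool_pos: [0.5052, 0.1468, 0.1126]
tool_rot: [-180.0, 0.0, 175.1]
wrist_force: [-1.3, -0.1, -0.5]
opening: 0.0004
gripper_force: 0.4
```

Request:
arm_command([
  [0.02,-0.002,0,0,0,0,0],
  [0.04,-0.004,0,0,0,0,0],
  [0.06,-0.005,0,0,0,0,0],
  [0.08,-0.007,0,0,0,0,0],
  [0.1,-0.009,0,0,0,0,0],
])

```text
clock: 6.25
tool_pos: [0.5148, 0.146, 0.1127]
tool_rot: [-180.0, -0.0, 175.1]
wrist_force: [-2.8, -0.1, 2.2]
opening: 0.0004
gripper_force: 1.4
```

Request:
arm_command([
  [0.01,-0.001,0,0,0,0,0],
  [0.02,-0.002,0,0,0,0,0],
  [0.03,-0.003,0,0,0,0,0],
  [0.04,-0.003,0,0,0,0,0],
  [0.05,-0.004,0,0,0,0,0],
])

```text
clock: 6.88
tool_pos: [0.5195, 0.1456, 0.1127]
tool_rot: [-180.0, -0.1, 175.1]
wrist_force: [-5.3, -0.0, 3.6]
opening: 0.0003
gripper_force: 2.8
```

Request:
arm_command([
  [0.005,0,0,0,0,0,0],
  [0.01,-0.001,0,0,0,0,0],
  [0.015,-0.001,0,0,0,0,0],
  [0.02,-0.002,0,0,0,0,0],
  [0.025,-0.002,0,0,0,0,0],
])

```text
clock: 7.5
tool_pos: [0.52, 0.1456, 0.1124]
tool_rot: [-180.0, -0.4, 175.1]
wrist_force: [-13.6, -0.3, 13.0]
opening: 0.0006
gripper_force: 6.8
```

The force rose from 5 to 14 N with almost no travel, so the carton is on the stop. Back off gently and check.

Request:
arm_command([
  [-0.02,0.002,0,0,0,0,0],
  [-0.05,0.004,0,0,0,0,0],
  [-0.15,0.013,0,0,0,0,0],
  [-0.3,0.026,0,0,0,0,0],
  [-0.45,0.039,0,0,0,0,0],
])

```text
clock: 8.12
tool_pos: [0.4767, 0.1493, 0.1127]
tool_rot: [180.0, 0.0, 175.1]
wrist_force: [-0.5, -0.4, -0.8]
opening: 0.0002
gripper_force: 0.0
```

Request:
arm_command([
  [0,0,0.2,0,0,0,0],
  [0,0,0.4,0,0,0,0],
  [0,0,0.6,0,0,0,0],
  [0,0,0.8,0,0,0,0],
  [0,0,1.0,0,0,0,0],
])

```text
clock: 8.75
tool_pos: [0.477, 0.1493, 0.2134]
tool_rot: [180.0, 0.0, 175.1]
wrist_force: [-0.1, -0.3, 1.1]
opening: 0.0003
gripper_force: 0.0
```

```bash
python3 - <<'E'
from plant import bot
import cv2
f=bot.get_image("scene");cv2.imwrite("pics/scene4.png",cv2.resize(f["frame"][210:340,250:430,::-1],None,fx=4.4,fy=4.4))
f=bot.get_image("side")
for c in("scene","side"):
    for t in ["carton_center","handle_left_end","handle_right_end","pivot_left"]:
        print(c,t,[( [round(float(v),3) for v in d["position"]],round(d["p"],2)) for d in bot.tip_of(c,t)][:3])
s=bot.sense();print(s["tool_pos"])
E
```

```text
scene carton_center [([0.33, 0.199, 0.025], 0.89), ([0.339, -0.138, 0.02], 0.76), ([0.228, 0.321, 0.022], 0.67)]
scene handle_left_end [([0.622, 0.226, 0.146], 0.84), ([0.597, -0.038, 0.076], 0.58)]
scene handle_right_end [([0.599, -0.071, 0.146], 0.65)]
scene pivot_left [([0.621, 0.192, 0.077], 0.85), ([0.63, 0.016, 0.012], 0.46)]
side carton_center [([0.328, 0.196, 0.024], 0.95), ([0.235, 0.323, 0.02], 0.94), ([0.584, 0.136, 0.036], 0.91)]
side handle_left_end [([0.616, 0.223, 0.14], 0.76), ([0.533, 0.022, 0.014], 0.43)]
side handle_right_end [([0.597, -0.07, 0.14], 0.77)]
side pivot_left [([0.587, 0.141, 0.013], 0.62), ([0.613, 0.19, 0.075], 0.56)]
[0.4768877  0.14927106 0.21193289]
```

View pics/scene4.png

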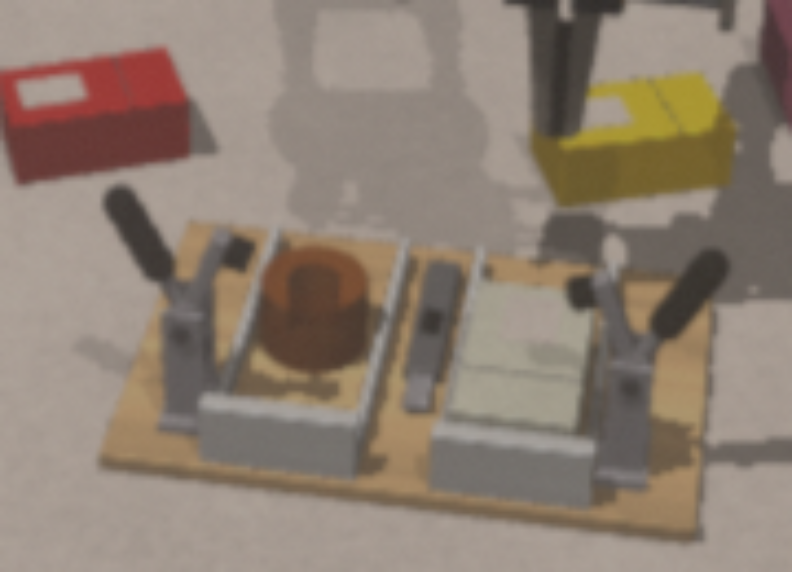

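The carton (520,350) now sits against the stop (515,445) and both clamps are open. Now go round to the outside of the left handle (695,290).

Request:
arm_command([
  [0,0.2,0,0,0,0,0],
  [0,0.4,0,0,0,0,0],
  [0,0.6,0,0,0,0,0],
  [0,0.8,0,0,0,0,0],
  [0,1.0,0,0,0,0,0],
])

```text
clock: 9.88
tool_pos: [0.4772, 0.2501, 0.2124]
tool_rot: [-180.0, -0.0, 175.1]
wrist_force: [-1.2, -0.2, -0.2]
opening: 0.0008
gripper_force: 0.0
```

Request:
arm_command([
  [0.05,0.22,0,0,0,0,0],
  [0.2,0.22,0,0,0,0,0],
  [0.4,0.22,0,0,0,0,0],
  [0.6,0.22,0,0,0,0,0],
  [0.8,0.22,0,0,0,0,0],
])

```text
clock: 10.5
tool_pos: [0.5578, 0.2717, 0.2123]
tool_rot: [-180.0, -0.0, 175.1]
wrist_force: [0.5, -0.0, -0.1]
opening: 0.0005
gripper_force: 0.0
```

Request:
arm_command([
  [0.2,0,0,0,0,0,0],
  [0.4,0,0,0,0,0,0],
  [0.65,0,-0.05,0,0,0,0],
  [0.65,0,-0.15,0,0,0,0],
  [0.65,0,-0.15,0,0,0,0],
])

```text
clock: 11.12
tool_pos: [0.6208, 0.2714, 0.1957]
tool_rot: [-179.9, -0.2, 175.1]
wrist_force: [0.5, 0.2, 0.2]
opening: 0.0004
gripper_force: 0.0
```

```bash
python3 - <<'E'
from plant import bot
import cv2
f=bot.get_image("scene");cv2.imwrite("pics/scene5.png",cv2.resize(f["frame"][180:340,290:480,::-1],None,fx=3.6,fy=3.6))
print([(d["position"],d["p"]) for d in bot.tip_of("scene","handle_left_end")][:2],bot.sense()["tool_pos"])
E
```

```text
[([0.6176, 0.2262, 0.1433], 0.97)] [0.62128333 0.27156164 0.19724205]
```

View pics/scene5.png

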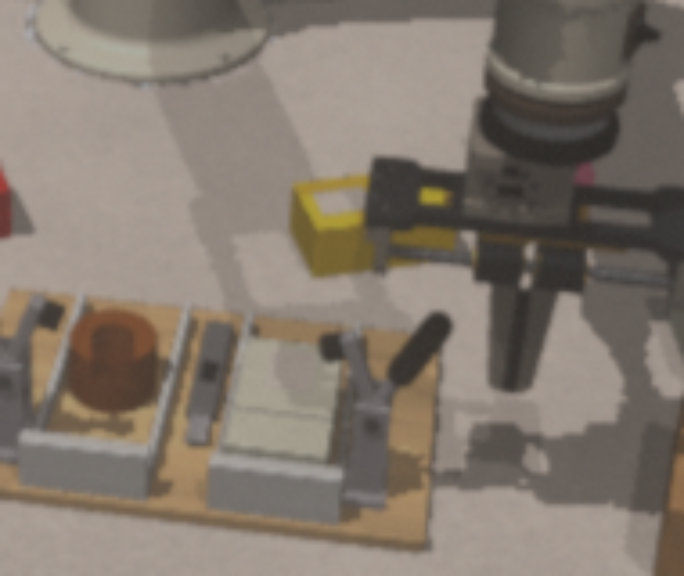

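The closed fingertips at (512,385) stand outside the left handle (430,330), in its plane. Push inward along jig −y.

Request:
arm_command([
  [-0.008,-0.1,0.04,0,0,0,0],
  [-0.017,-0.2,0.08,0,0,0,0],
  [-0.026,-0.3,0.08,0,0,0,0],
  [-0.034,-0.4,0.08,0,0,0,0],
  [-0.043,-0.5,0.08,0,0,0,0],
])

```text
clock: 11.85
tool_pos: [0.6181, 0.2204, 0.2063]
tool_rot: [-180.0, 0.1, 175.1]
wrist_force: [-0.1, 1.2, 0.5]
opening: 0.0008
gripper_force: 0.3
```

Request:
arm_command([
  [-0.005,-0.06,0,0,0,0,0],
  [-0.01,-0.12,0,0,0,0,0],
  [-0.015,-0.18,0,0,0,0,0],
  [-0.021,-0.24,0,0,0,0,0],
  [-0.026,-0.3,0,0,0,0,0],
])

```text
clock: 12.48
tool_pos: [0.6153, 0.1909, 0.2057]
tool_rot: [-180.0, -0.0, 175.1]
wrist_force: [0.3, 1.1, -0.2]
opening: 0.0004
gripper_force: 0.0
```

```bash
python3 - <<'E'
from plant import bot
import cv2
f=bot.get_image("scene");cv2.imwrite("pics/scene6.png",cv2.resize(f["frame"][200:340,290:450,::-1],None,fx=4,fy=4))
print([(d["position"],d["p"]) for d in bot.tip_of("scene","handle_left_end")][:2],bot.sense()["tool_pos"])
E
```

```text
[([0.6117, 0.1397, 0.1294], 0.66)] [0.61538919 0.19068085 0.2056781 ]
```

View pics/scene6.png

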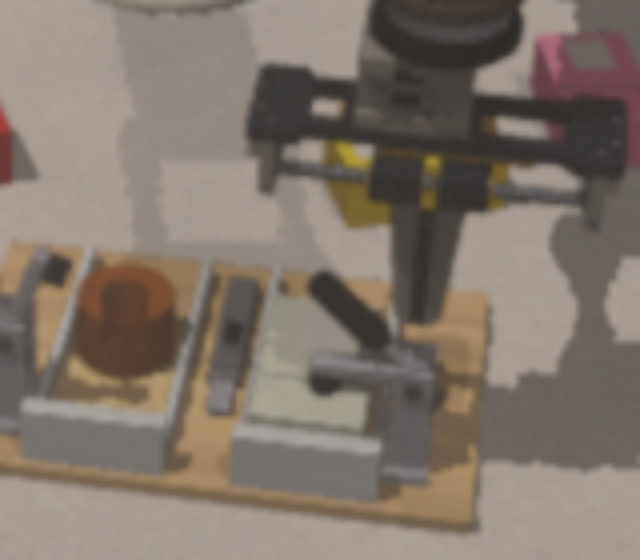

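The clamp has snapped shut. The handle (345,305) leans over the lane with the pad (325,375) on the carton, and its end reads at jig y ≈ 63 mm against 62 mm expected at 1.24 rad. Retreat outward and up, then check.

Request:
arm_command([
  [0.01,0.15,0,0,0,0,0],
  [0.03,0.35,0,0,0,0,0],
  [0.04,0.45,0.3,0,0,0,0],
  [0.04,0.45,0.6,0,0,0,0],
  [0.04,0.45,0.9,0,0,0,0],
])

```text
clock: 13.2
tool_pos: [0.6191, 0.2384, 0.2965]
tool_rot: [180.0, -0.0, 175.2]
wrist_force: [-0.4, 0.4, 0.7]
opening: 0.0005
gripper_force: 0.0
```

Request:
arm_command([
  [0,0,0,0,0,0,0],
  [0,0,0,0,0,0,0],
  [0,0,0,0,0,0,0],
  [0,0,0,0,0,0,0],
  [0,0,0,0,0,0,0],
])

```text
clock: 13.82
tool_pos: [0.6192, 0.2362, 0.2951]
tool_rot: [-180.0, -0.1, 175.1]
wrist_force: [0.4, 0.1, 0.7]
opening: -0.0
gripper_force: 0.0
```

```bash
python3 - <<'E'
from plant import bot
import cv2
f=bot.get_image("scene");cv2.imwrite("pics/scene7.png",cv2.resize(f["frame"][200:340,270:430,::-1],None,fx=4,fy=4))
bot.get_image("side")
for t in("handle_left_end","handle_right_end","carton_center","tape_roll"):
  for c in("scene","side"): print(c,t,[(d["position"],round(d["p"],2)) for d in bot.tip_of(c,t)][:3])
print(bot.sense()["tool_pos"])
E
```

```text
scene handle_left_end [([0.6118, 0.1414, 0.1292], 0.88)]
side handle_left_end [([0.6101, 0.1377, 0.1247], 0.68)]
scene handle_right_end [([0.5967, -0.0707, 0.1453], 0.72)]
side handle_right_end [([0.5948, -0.0677, 0.1432], 0.71), ([0.5739, 0.0771, 0.0027], 0.27)]
scene carton_center [([0.337, -0.1397, 0.021], 0.96), ([0.2317, 0.3221, 0.0216], 0.89), ([0.5799, 0.1427, 0.0373], 0.76)]
side carton_center [([0.2349, 0.3245, 0.0197], 0.8), ([0.3317, 0.196, 0.0237], 0.71), ([0.3385, -0.1367, 0.0256], 0.67)]
scene tape_roll [([0.536, 0.0211, 0.0107], 0.58)]
side tape_roll [([0.5327, 0.0211, 0.01], 0.56)]
[0.61939015 0.23628871 0.295753  ]
```

View pics/scene7.png

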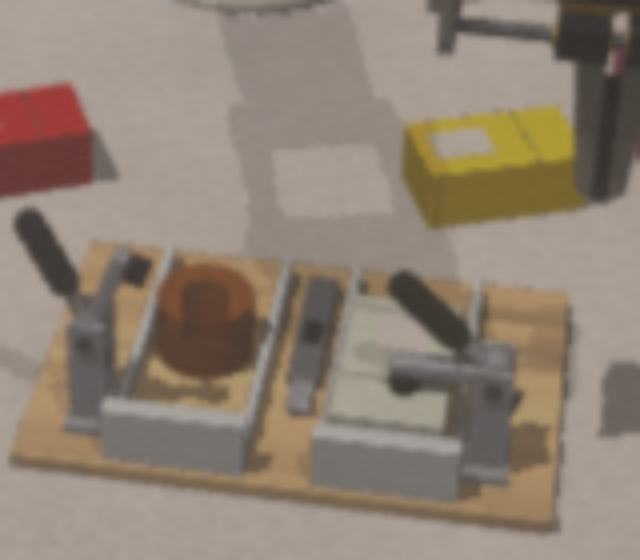

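The left clamp is shut with its pad (405,378) on the carton, which is against the stop (385,455). The right clamp (45,250) is open, the tape roll and cutter are where they were, and the arm is clear.

```bash
python3 -c "
from plant import bot
print(bot.close_job())"
```

```text
the job is handed in; nothing more can be done
None
```

The white carton is home against the left lane's end stop with the left clamp snapped shut on it; the right clamp, tape roll and cutter look untouched, and I handed the job in at about 14 s (the result was not shown).

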